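# Hang the parts basket on the balancer arm

## Robot

A 7-joint arm with a two-finger parallel gripper is mounted at the origin on the work surface. World frame = base frame: x ahead of the robot, y to its left, z up, the work surface at z = 0. Lengths are in m, angles in rad, forces in N, time in s.
With the tool pointing down it reaches from about 0.4 to 0.925 m from the base axis. Payload 5.6 kg.
Tool frame: the origin (TCP) lies at the centre of the arm's flange, where the gripper is bolted on; the fingertips stand 173 mm ahead of it and the grasp point (between the pads) lies 155 mm ahead of it; y points along the fingers, z is the direction in which the jaws open and shut, and the axes are right-handed (so a half turn about y gives the same grasp; the last joint's range is limited). The gripper opens to 85 mm and grips with 20 to 120 N. Pads are 22 mm wide; open, the fingers measure 114 mm over their backs; the gripper's body (76 mm by 85 mm) begins 54 mm behind the grasp point. The pads swing forward as they close: fully open they stand 13 mm farther back than shut.
Start: joints at [-1.172, 0.468, -0.012, 1.603, 0.006, 1.071, -0.056], TCP at [0.278, 0.588, 0.405] pointing down, gripper open.
Joint ranges: [-2.53, 2.53], [-0.31, 2.02], [-1.57, 1.55], [0.28, 2.44], [-1.29, 4.43], [0.15, 1.84], [-2.92, 2.92]. Speed limits (rad/s): [2.57, 2.57, 3.14, 3.14, 3.14, 3.14, 3.14].

## Interface

Orientations are given as a unit quaternion [x, y, z, w].
In Python, from plant import ctrl, optics gives the robot as it stands.
- The arm moves only by the shell command python3 -m jog 'ROWS' [FORCE]. ROWS is JSON, a list of rows, each a list of 7 numbers: the turn, a rotation vector about the world's x, y, z in degrees, then the shift along the world's x, y, z in cm, then the opening, from 0 (shut) to 1 (fully open). A call has 1 to 12 rows; each row is the pose to reach, as a shift and turn from the pose commanded when the call began; what a row does not reach only later rows make up. A row lasts 1/12 s, in which the tool goes at most 41.7 mm and 7.16 degrees, less where a joint would pass 70% of its speed; a pose out of reach is approached as far as the arm can. A call with a gripper value outside its range is refused whole. The fingers move at their own pace and stop on an object; FORCE is the grip in N (left out, the last holds). Time passes only in rows, so rows that repeat a pose let the fingers close. It gives the time, the measured TCP pose, the force and the opening at its end, in the units of the state.
- ctrl.sense(): the state, without advancing time (a new reading comes with each control period).
- optics.capture(name): name is "scene" or "top"; returns the picture (384x512x3 uint8, red, green, blue); there is no depth.
- optics.camera_model(name): a dict with "K" (3x3 intrinsics, pixels), "k1" (the pictures are not rectified: a ray, as slopes to the right and down, at radius r is drawn at 1 + k1 r^2 times it, then the intrinsics apply), "R" (3x3) and "t" (3): a world point X has camera coordinates R X + t. Camera axes: x right, y down, z forward; pixel columns grow to the right and rows downward; lengths in m; the calibration is good to about 2 mm. A picture is of the moment at which its call begins. camera_model takes no time and is no camera call.
- ctrl.job_done(): hands the job in, once; it reports no verdict.
The state is a dict: "time_s": time; "q": joint angles; "qd": joint speeds; "joint_efforts": joint torques, N m; "position": TCP position; "eef_rot": TCP orientation; "force": force on the tool from outside, world axes, zero at the start; "moment": the same for the moment, N m; "opening": finger opening in m.
Only numpy, scipy, OpenCV 4.12 (cv2) and the standard library are available. Lean on these libraries where they do the work, as an engineer would, in place of code of your own. Each camera call takes 0.05 s, during which the arm holds its last target. There are 200 camera calls.

## Task

Pick up the small steel parts basket by its flat hook handle, hook it over the cross pin in the fork of the spring-balanced swing arm, and, still holding it, slowly let the arm sink until it alone carries the basket's whole weight and has come to rest. Only then let go, so gently that the arm hardly stirs, neither dropping nor springing up, and leave the basket hanging level and still; do not knock the arm or disturb the phone, mouse and jar.

Things in the scene. Friction and masses are not known exactly. Their poses are not given: they have to be found in the camera images.
- basket: Loose open steel tray 100 x 76 x 36 mm (x, y, z) with salvaged parts fixed in it and an aluminium C-shaped hook handle, a flat plate 10 mm thick standing in its x-z plane at y = 0. Origin: centre of the underside, z up. Weighs 0.27 to 0.95 kg, not known; centre of mass within a few mm of x = y = 0. The mouth between handle and tray opens to +x: the arm's fork enters from there.
- hook_grip (a point): Where to grip the handle, across its 10 mm thickness (fingers closing along the basket's y): 142 mm above the basket's underside at x = y = 0. The handle's top part there spans x -50 to +22 mm, z 100 to 160 mm; its spine joins it to the tray at x -50 to -38 mm.
- hook_roof (a point): Apex of the slot in the handle's lower edge, 100 mm above the underside at x = y = 0. The slot is 22 mm wide (x -11 to +11 mm), open downward, with a roof like an upturned V at 45 degrees. When the basket hangs home this point is 7 mm above the cross pin's axis.
- hook_nose (a point): Lower end of the nose that bounds the slot on the +x side (x +11 to +22 mm), 84 mm above the underside, 16 mm below the slot's apex; the tray's rim is 48 mm below it. The nose must pass over the pin, then come down behind it.
- stand: Fixed balancer stand: round foot 124 mm across, post 22 mm thick, swing arm reaching from the post's head along the stand's -x. Origin: on the bench plumb below the empty arm's cross pin, z up; the post stands 257 mm from it along the stand's +x. The basket hangs on the arm with its own x axis along the stand's x (mouth towards the post).
- hinge (a point): Axis of the arm's horizontal hinge in the post's head, 235 mm above the bench, parallel to the stand's y. It stays put. The cross pin lies 260 mm from it. Once the pin is lower than the hinge, a level push or pull on the pin along the stand's x also loads the arm, so a hand that pushes sideways hides the true balance.
- pin (a point): Middle of the steel cross pin (diameter 10 mm, along the stand's y) in the fork at the arm's free end. Two cheeks 8 mm thick, reaching 9 mm above and below the pin, leave a gap of 16 mm for the handle plate; the gap runs 36 mm from the pin towards the post, and is open at the free end, where the cheeks reach 8 mm beyond the pin.
- swing_arm (a joint): Arm angle, rad: 0 = empty, held by its spring at the upper stop with the pin 0.15 rad above the hinge's level; grows as it sinks, to 0.62 at most (pin then at 0.15 minus the angle above level). It starts to sink at about 1 N at the pin, then about 14 mm more per N, damped, hardly any friction. With the basket it settles between 0.08 and 0.47 depending on its weight.
- phone: Bystander: black smartphone 150 x 73 x 9 mm lying on the mat; origin at the centre of its underside, x along its length.
- mouse: Bystander: black computer mouse 104 x 60 x 34 mm; origin at the centre of its underside.
- flux_jar: Bystander: white jar with a black cap, 56 mm across, 50 mm high; origin at the centre of its underside.
Mind the look-alikes: they are no part of the job. What is meant by the basket is not pink or yellow, and is the larger of those in its own colour.

How it is judged:
By the outcome, as a careful person would: the job done as asked, in the order asked, and still so for the second after the job is handed in, with the robot touching nothing.
It also fails if it takes over 70 s, if anything falls off the work surface, if the arm or the gripper's body presses on something with over 40 N, if the wrist force passes 120 N, or if a joint passes its speed limit or range.

## Working session

There is one attempt and no reset: what is moved stays moved. The work goes in short steps, Python scripts to look and compute and a shell command to move; the robot and the scene stay as the last step left them, time stands still between calls to the robot, and variables do not carry over. Pictures are saved under pics/ and viewed, about 8 in all and at most 12, crops included, and the job is handed in when it is done.

```bash
ls; mkdir -p pics; python3 - <<'E'
from plant import ctrl, optics
import cv2
s=ctrl.sense(); print({k:(v if not hasattr(v,'round') else v) for k,v in s.items()})
for n in("scene","top"):
    im=optics.capture(n); cv2.imwrite(f"pics/{n}0.png",im[:,:,::-1]); c=optics.camera_model(n); print(n,c)
E
```

```text
pics
{'time_s': 0.0, 'q': array([-1.17198058,  0.46841496, -0.01156016,  1.60367542,  0.00597974,
        1.07139268, -0.05627427]), 'qd': array([-0.00056021,  0.00017301, -0.00080226,  0.00087641,  0.00073349,
        0.00198511, -0.00081187]), 'joint_efforts': array([ 5.30493762e-04, -5.32379973e+01,  2.16695160e-02, -2.51314366e+01,
        1.13277597e-02,  7.66301266e-03,  1.03760038e-05]), 'position': array([0.27787665, 0.58731704, 0.40369205]), 'eef_rot': array([ 0.69056516, -0.15506642,  0.15486877, -0.6892676 ]), 'force': array([ 0.4946624 ,  0.27435142, -0.10308564]), 'moment': array([ 0.07088426, -0.08348438,  0.02232699]), 'opening': 0.08513428917576324}
scene {'K': array([[391.92547293,   0.        , 254.03061442],
       [  0.        , 391.92547293, 184.37381523],
       [  0.        ,   0.        ,   1.        ]]), 'k1': -0.11043122755013679, 'R': array([[-0.36179851,  0.93210208,  0.01695705],
       [ 0.57801793,  0.23855637, -0.78037564],
       [-0.73143497, -0.27253727, -0.62508105]]), 't': array([ 0.22313295, -0.2033627 ,  1.47992806])}
top {'K': array([[396.9688715 ,   0.        , 255.54426726],
       [  0.        , 396.9688715 , 183.36679329],
       [  0.        ,   0.        ,   1.        ]]), 'k1': 0.015026670258284327, 'R': array([[-0.02535672, -0.99946173,  0.02081571],
       [-0.99142722,  0.02247218, -0.12871314],
       [ 0.12817608, -0.02390101, -0.99146338]]), 't': array([-0.01184049,  0.6538434 ,  1.03989779])}
```

```bash
cd pics; python3 -c "
import cv2
for n in('scene','top'):
    cv2.imwrite(n+'0b.png',cv2.resize(cv2.imread(n+'0.png'),(800,600),interpolation=cv2.INTER_CUBIC))"
```

```text
(no output)
```

View pics/scene0b.png

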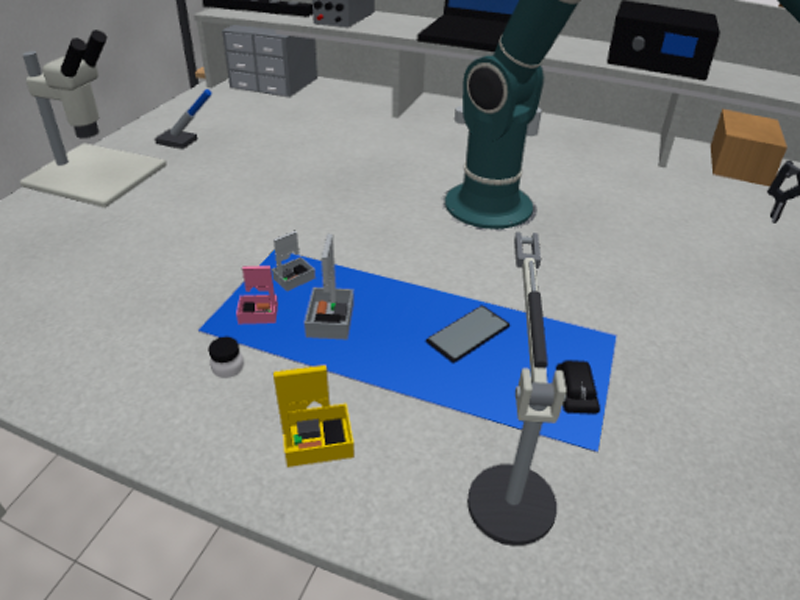

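View pics/top0b.png

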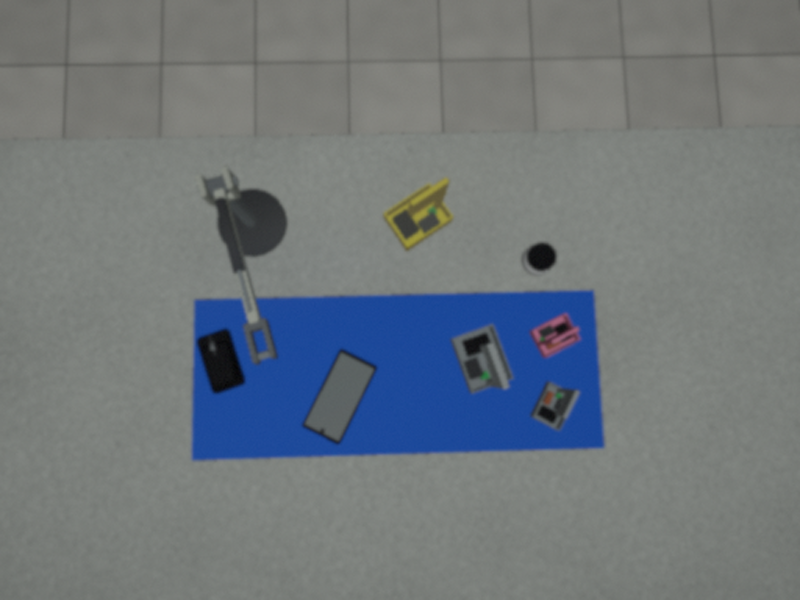

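The scene view shows the grey basket at (330,290) of 800x600, larger than the other grey one at (293,265). The stand's foot is at (512,503) and the fork at (528,248). In the top view the basket is at (483,358), the fork at (262,340) and the post head at (218,185). Next I'll look closer.

```bash
cat > h.py <<'E'
import numpy as np, cv2
from plant import ctrl, optics
def ray(n,p):
    c=optics.camera_model(n); K=c["K"]; d=(np.array(p,float)-K[:2,2])/K[0,0]
    rd=np.hypot(*d); r=rd
    for _ in range(20): r=rd/(1+c["k1"]*r*r)
    s=d*(r/rd if rd else 1)
    R=c["R"]; return -R.T@c["t"], R.T@np.array([s[0],s[1],1.])
def plane(n,p,z):
    o,d=ray(n,p); return o+d*(z-o[2])/d[2]
def tri(ps,pt):
    o1,d1=ray("scene",ps); o2,d2=ray("top",pt)
    A=np.c_[d1,-d2]; k=np.linalg.lstsq(A,o2-o1,rcond=None)[0]
    a,b=o1+k[0]*d1,o2+k[1]*d2
    return (a+b)/2,np.linalg.norm(a-b)
def proj(n,X):
    c=optics.camera_model(n); x=c["R"]@X+c["t"]; s=x[:2]/x[2]; s=s*(1+c["k1"]*(s@s))
    return s*c["K"][0,0]+c["K"][:2,2]
def crop(im,u0,v0,w,h,k):
    c=cv2.resize(im[v0:v0+h,u0:u0+w],None,fx=k,fy=k,interpolation=cv2.INTER_CUBIC)
    for u in range(-u0%10,w,10): cv2.line(c,(u*k,0),(u*k,4),(0,255,255) if (u+u0)%50 else (0,0,255),2)
    for v in range(-v0%10,h,10): cv2.line(c,(0,v*k),(4,v*k),(0,255,255) if (v+v0)%50 else (0,0,255),2)
    return c
E
python3 - <<'E'
from h import *
s=cv2.imread("pics/scene0.png");t=cv2.imread("pics/top0.png")
a=np.hstack([crop(s,180,140,60,80,6),crop(t,280,200,60,80,6)])
cv2.imwrite("pics/basket.png",a)
b=np.hstack([crop(s,310,140,60,130,4),crop(t,120,100,80,130,4)])
cv2.imwrite("pics/stand.png",b); print(a.shape,b.shape)
E
```

```text
(480, 720, 3) (520, 560, 3)
```

View pics/basket.png

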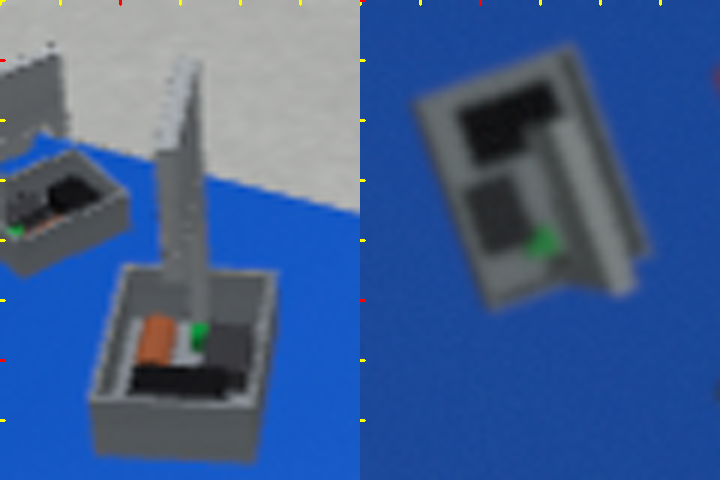

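View pics/stand.png

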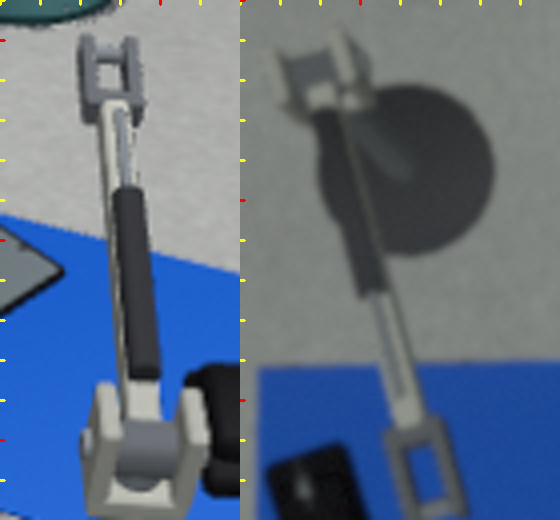

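The basket crop shows the spine at the lower right in the top view, around (323,249), and the handle's top edge running to (313,220). The mouth therefore faces world +x, with yaw around 19°. The stand crop shows the fork against the blue mat around (167,215) with the pin bar near its free end, and the foot centre around (161,142). I'll measure all of these now.

```bash
python3 - <<'E'
from h import *
im=cv2.imread("pics/top0.png"); hsv=cv2.cvtColor(im,cv2.COLOR_BGR2HSV)
nb=(~((hsv[...,0]>100)&(hsv[...,0]<130)&(hsv[...,1]>140))).astype(np.uint8)*255
def rect(u0,v0,u1,v1):
    m=np.zeros_like(nb); m[v0:v1,u0:u1]=nb[v0:v1,u0:u1]
    c=max(cv2.findContours(m,0,1)[0],key=cv2.contourArea); return c,cv2.minAreaRect(c)
# fork
m=np.zeros_like(nb); m[206:240,154:184]=nb[206:240,154:184]
c,r=rect(154,206,184,240); print("fork",r, cv2.boundingRect(c))
b=cv2.boxPoints(r); zp=.274
P=np.array([plane("top",p,zp) for p in b]); print(P.round(4))
# holes -> pin bar: rows profile of grey inside gap
for v in range(206,236): print(v,''.join('#' if nb[v,u] else '.' for u in range(152,186)))
# foot
g=(hsv[...,2]<75).astype(np.uint8)*255; g[:90]=0;g[170:]=0;g[:,:130]=0;g[:,190:]=0
c=max(cv2.findContours(g,0,1)[0],key=cv2.contourArea); h=cv2.convexHull(c)
pts=h[:,0,:]; e=cv2.minEnclosingCircle(c); print("foot",e, plane("top",e[0],.006), [pts.min(0),pts.max(0)])
# basket
m=nb.copy(); c,r=rect(284,200,334,258); print("basket",cv2.boundingRect(c),r)
q={k:plane("top",(280+(x-360)/6,200+y/6),z).round(4) for k,x,y,z in [("A",415,100,.036),("B",575,45,.036),("C",652,252,.036),("D",490,310,.036),("top+",560,120,.16),("top-",620,295,.16)]}
print(q); 
d=q["top+"]-q["top-"]; print("len",np.linalg.norm(d),"yaw",np.degrees(np.arctan2(d[1],d[0])))
for a,bb in("DA","CB"): d=q[a*1]*0+q[bb]-q[a]; print(np.linalg.norm(d),np.degrees(np.arctan2(d[1],d[0])))
print("ctr",sum(q[k] for k in "ABCD")/4)
E
```

```text
fork ((165.8529510498047, 217.91180419921875), (26.92145538330078, 16.24988555908203), 75.96376037597656) (156, 206, 21, 27)
[[0.5784 0.1919 0.274 ]
 [0.5859 0.1589 0.274 ]
 [0.5307 0.1451 0.274 ]
 [0.5234 0.1779 0.274 ]]
206 ......##############..............
207 ....################..............
208 ....################..............
209 ....################..............
210 ....#################.............
211 ....##########.######.............
212 ....#######.....#####.............
213 .....#####.......####.............
214 .....#####.......#####............
215 .....#####.......#####............
216 .....#####.......#####............
217 ......#####.......#####...........
218 ......#####.......#####...........
219 ......#####.......#####...........
220 ......#####........####...........
221 .......#####.......#####..........
222 .......#####.......#####..........
223 .......#####.......#####..........
224 .......######....#######..........
225 ........#################.........
226 ........#################.........
227 ........#################.........
228 .........#######
[... 284 characters left out ...]
.......
foot ((157.0, 144.40243530273438), 25.86590576171875) [0.77585009 0.2483288  0.006     ] [array([137, 122], dtype=int32), array([182, 169], dtype=int32)]
basket (289, 207, 40, 45) ((308.90142822265625, 231.35403442382812), (42.80331802368164, 29.4753360748291), 70.01689910888672)
{'A': array([ 0.5609, -0.1167,  0.036 ]), 'B': array([ 0.5841, -0.1905,  0.036 ]), 'C': array([ 0.4902, -0.221 ,  0.036 ]), 'D': array([ 0.4664, -0.1469,  0.036 ]), 'top+': array([ 0.5462, -0.1614,  0.16  ]), 'top-': array([ 0.4765, -0.1822,  0.16  ])}
len 0.07273740440791111 yaw 16.61625066883062
0.09920831618367483 17.72266948355057
0.09872922566292104 17.994503076044822
ctr [ 0.5254   -0.168775  0.036   ]
```

```bash
python3 - <<'E'
from h import *
pin=plane("top",(168.5,226.7),.274)
for f in((161.5,142.5),(159.5,145.5)):
    F=plane("top",f,.006); d=(F-pin)[:2]; print(pin.round(4),F.round(4),np.linalg.norm(d),np.degrees(np.arctan2(d[1],d[0])))
# scene view: pin centre crop (110,92)/4 ; free end cheeks (87,38),(130,40); gap sides
for n,p in(("pin",(310+109/4,140+48/4)),("bar2",(310+109/4,140+92/4))):
    print(n,tri(p,(168.5,226.7)), plane("scene",p,.274).round(4))
print("proj pin in scene",proj("scene",pin))
q=ctrl.sense()["eef_rot"]
from scipy.spatial.transform import Rotation as Ro
print(Ro.from_quat(q).as_matrix().round(3))
for x in (97,98,99): print([im for im in ()])
E
```

```text
[0.536  0.1629 0.274 ] [0.7811 0.2357 0.006 ] 0.2557242788460868 16.542520516890942
[0.536  0.1629 0.274 ] [0.7725 0.2413 0.006 ] 0.24920982387711174 18.338702175780952
pin (array([0.53578018, 0.16237129, 0.2784558 ]), np.float64(0.0007717965334150849)) [0.5287 0.162  0.274 ]
bar2 (array([0.53661809, 0.16732851, 0.25024504]), np.float64(0.00035392701413179304)) [0.5712 0.1707 0.274 ]
proj pin in scene [336.98168008 153.75603103]
[[ 0.904 -0.001  0.428]
 [-0.428 -0.001  0.904]
 [ 0.    -1.    -0.002]]
[]
[]
[]
```

```bash
python3 -m jog '[[0,0,0,0,0,8,1],[0,0,0,0,0,10,1],[0,0,0,0,0,10,1],[0,0,43,24.7,-75.6,10,1],[0,0,43,24.7,-75.6,10,1],[0,0,43,24.7,-75.6,10,1],[0,0,43,24.7,-75.6,10,1],[0,0,43,24.7,-75.6,10,1],[0,0,43,24.7,-75.6,10,1],[0,0,43,24.7,-75.6,10,1],[0,0,43,24.7,-75.6,10,1],[0,0,43,24.7,-75.6,10,1]]' 40
```

```text
time_s: 1.1
position: [0.3931, 0.2336, 0.5045]
eef_rot: [-0.699, -0.109, 0.109, 0.699]
force: [1.5, 0.9, -0.2]
opening: 0.0852
```

```bash
cat >> h.py <<'E'
from scipy.spatial.transform import Rotation as Ro
def st():
    s=ctrl.sense(); R=Ro.from_quat(s["eef_rot"]).as_matrix()
    print("t",round(s["time_s"],2),"tcp",s["position"].round(4),"jaw",round(np.degrees(np.arctan2(R[1,2],R[0,2])),2),"down",R[:,1].round(3),"F",s["force"].round(2),"M",s["moment"].round(3),"open",round(s["opening"],4),"q7",s["q"][6].round(2))
    return s,R
E
python3 -c "
from h import *
st()"
```

```text
t 1.1 tcp [0.3931 0.2336 0.5045] jaw 107.69 down [-0.  0. -1.] F [ 1.5   0.95 -0.15] M [-0.024 -0.043 -0.016] open 0.0852 q7 1.27
```

```bash
python3 -m jog '[[0,0,0,13.2,-40.2,0,1],[0,0,0,13.2,-40.2,0,1],[0,0,0,13.2,-40.2,0,1],[0,0,0,13.2,-40.2,0,1],[0,0,0,13.2,-40.2,0,1],[0,0,0,13.2,-40.2,0,1],[0,0,0,13.2,-40.2,0,1],[0,0,0,13.2,-40.2,0,1],[0,0,0,13.2,-40.2,0,1],[0,0,0,13.2,-40.2,0,1],[0,0,0,13.2,-40.2,0,1],[0,0,0,13.2,-40.2,-10,1]]'; python3 -m jog '[[0,0,0,0,0,-4,1],[0,0,0,0,0,-6,1],[0,0,0,0,0,-6,1],[0,0,0,0,0,-6,1]]'; python3 - <<'E'
from h import *
s,R=st()
a=optics.capture("scene")[:,:,::-1]; b=optics.capture("top")[:,:,::-1]
cv2.imwrite("pics/s1.png",a);cv2.imwrite("pics/t1.png",b)
g=s["position"]+np.array([0,0,-.155]); print("grasp proj",proj("scene",g),proj("top",g))
cv2.imwrite("pics/over.png",np.hstack([crop(a.copy(),160,100,100,130,4),crop(b.copy(),265,170,90,130,4)]))
E
```

```text
time_s: 2.1
position: [0.527, -0.1711, 0.469]
eef_rot: [0.701, 0.111, -0.102, -0.697]
force: [1.4, 0.3, 0.7]
opening: 0.0858
time_s: 2.43
position: [0.525, -0.166, 0.4025]
eef_rot: [-0.699, -0.108, 0.109, 0.699]
force: [0.1, -0.5, 0.4]
opening: 0.0852
t 2.43 tcp [ 0.525  -0.166   0.4025] jaw 107.68 down [-0.002  0.    -1.   ] F [ 0.06 -0.46  0.44] M [-0.02  -0.042 -0.018] open 0.0852 q7 2.29
grasp proj [207.58622235 131.85532158] [322.48521897 228.24073154]
```

View pics/over.png

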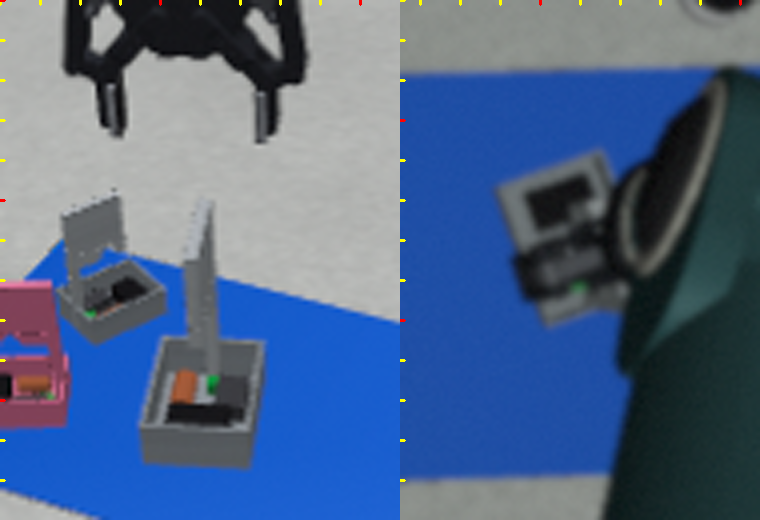

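The fingers straddle the plate with parallel alignment: tips at scene (188,133) and (225,134), plate top at (210,150). I'll go down and close.

```bash
python3 -m jog '[[0,0,0,0,-0.2,-3,1],[0,0,0,0,-0.2,-6,1],[0,0,0,0,-0.2,-9,1],[0,0,0,0,-0.2,-10,1],[0,0,0,0,-0.2,-10.5,1],[0,0,0,0,-0.2,-10.5,1],[0,0,0,0,-0.2,-10.5,0.5],[0,0,0,0,-0.2,-10.5,0.3],[0,0,0,0,-0.2,-10.5,0.2],[0,0,0,0,-0.2,-10.5,0],[0,0,0,0,-0.2,-10.5,0],[0,0,0,0,-0.2,-10.5,0]]' 60; python3 -c "
from h import *
st()"; python3 -m jog '[[0,0,0,0,0,0,0],[0,0,0,0,0,0,0],[0,0,0,0,0,0.3,0],[0,0,0,0,0,1,0],[0,0,0,0,0,2,0],[0,0,0,0,0,2,0],[0,0,0,0,0,2,0],[0,0,0,0,0,2,0],[0,0,0,0,0,2,0],[0,0,0,0,0,2,0]]'; python3 -c "
from h import *
st()"
```

```text
time_s: 3.53
position: [0.5251, -0.1682, 0.2984]
eef_rot: [0.699, 0.109, -0.108, -0.699]
force: [-0.2, -0.2, -0.5]
opening: 0.0126
t 3.53 tcp [ 0.5251 -0.1682  0.2984] jaw 107.68 down [ 0.001  0.    -1.   ] F [-0.17 -0.17 -0.51] M [ 0.031 -0.038  0.006] open 0.0126 q7 2.37
time_s: 4.37
position: [0.5249, -0.1681, 0.3177]
eef_rot: [-0.699, -0.108, 0.109, 0.699]
force: [-0.2, 0.3, -4.6]
opening: 0.0091
t 4.37 tcp [ 0.5249 -0.1681  0.3177] jaw 107.68 down [-0.001  0.    -1.   ] F [-0.22  0.3  -4.55] M [ 0.012  0.024 -0.032] open 0.0091 q7 2.35
```

Grip holds (opening 9.1 mm) and the weight is about 4.5 N, so the arm should sink about 5 cm. I'll lift and carry it to a hover in front of the fork.

```bash
python3 -m jog '[[0,0,0,0,0,2,0],[0,0,0,0,0,5,0],[0,0,0,0,0.5,8,0],[0,0,0,-0.5,2,11,0],[0,0,-0.2,-1,4,14,0],[0,0,-0.4,-2,7,16,0],[0,0,-0.6,-3,10,18,0],[0,0,-0.8,-4,13,19,0],[0,0,-1,-5,16,19.5,0],[0,0,-1.3,-5.5,19,20,0],[0,0,-1.3,-6.2,22,20.2,0],[0,0,-1.3,-7,25,20.2,0]]'; python3 -m jog '[[0,0,0,-0.6,2.2,0,0],[0,0,0,-1.1,3.8,0,0],[0,0,0,-1.4,4.8,0,0],[0,0,0,-1.5,5.2,0,0],[0,0,0,-1.5,5.2,0,0],[0,0,0,-1.5,5.2,0,0],[0,0,0,-1.5,5.2,0,0]]'; python3 - <<'E'
from h import *
s,R=st()
a=optics.capture("scene")[:,:,::-1]; b=optics.capture("top")[:,:,::-1]
cv2.imwrite("pics/s2.png",a);cv2.imwrite("pics/t2.png",b)
cv2.imwrite("pics/hov.png",np.hstack([crop(a.copy(),285,90,90,130,4),crop(b.copy(),120,160,100,130,4)]))
E
```

```text
time_s: 5.37
position: [0.4544, 0.083, 0.5206]
eef_rot: [-0.7, -0.101, 0.1, 0.7]
force: [1.0, -0.0, -4.1]
opening: 0.0096
time_s: 5.95
position: [0.4405, 0.1325, 0.52]
eef_rot: [0.7, 0.1, -0.1, -0.7]
force: [-0.3, 0.4, -4.8]
opening: 0.0091
t 5.95 tcp [0.4405 0.1325 0.52  ] jaw 106.25 down [ 0. -0. -1.] F [-0.26  0.43 -4.78] M [-0.054  0.003 -0.02 ] open 0.0091 q7 1.5
```

View pics/hov.png

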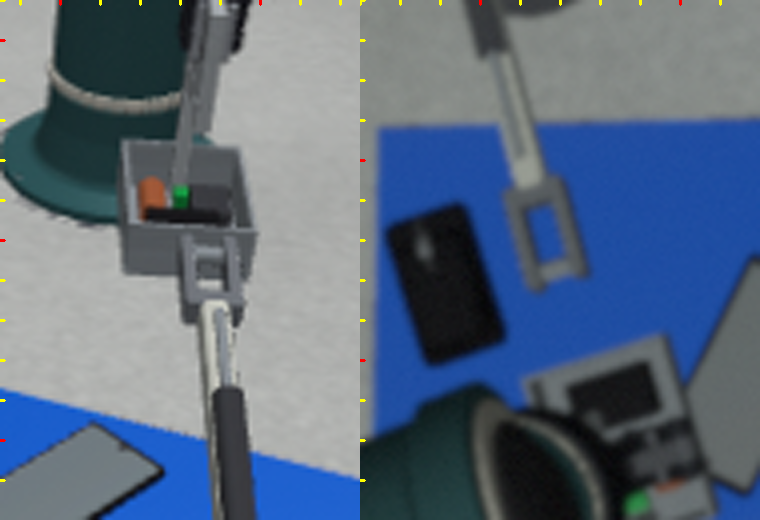

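```bash
python3 - <<'E'
from h import *
im=cv2.imread("pics/t2.png"); h=cv2.cvtColor(im,cv2.COLOR_BGR2HSV)
sat=h[...,1].astype(float)
# subpixel edges along a row/col: where saturation crosses 125
def cross(seq,lo,th=125):
    s=np.array(seq); k=[i for i in range(len(s)-1) if (s[i]-th)*(s[i+1]-th)<0]
    return [round(lo+i+(th-s[i])/(s[i+1]-s[i]),2) for i in k]
print("fork rows"); 
for v in range(208,230,2): print(v,cross(sat[v,152:182],152))
print("tray cols front edge")
for u in range(162,196,4): print(u,cross(sat[228:262,u],228))
print("tray right edge")
for v in range(246,266,3): print(v,cross(sat[v,188:212],188))
print("left edge")
for v in range(256,266,2): print(v,cross(sat[v,150:175],150))
E
```

```text
fork rows
208 [np.float64(155.39), np.float64(171.45)]
210 [np.float64(155.5), np.float64(171.93)]
212 [np.float64(156.01), np.float64(167.86), np.float64(172.51)]
214 [np.float64(156.49), np.float64(161.26), np.float64(168.52), np.float64(172.96)]
216 [np.float64(157.05), np.float64(161.67), np.float64(169.13), np.float64(173.56)]
218 [np.float64(157.51), np.float64(162.29), np.float64(169.61), np.float64(174.22)]
220 [np.float64(158.13), np.float64(162.71), np.float64(170.27), np.float64(174.68)]
222 [np.float64(158.54), np.float64(163.3), np.float64(170.57), np.float64(175.28)]
224 [np.float64(159.22), np.float64(163.86), np.float64(169.41), np.float64(175.81)]
226 [np.float64(159.52), np.float64(176.32)]
228 [np.float64(160.28), np.float64(176.18)]
tray cols front edge
162 [np.float64(231.7), np.float64(253.36)]
166 [np.float64(230.92), np.float64(252.11)]
170 [np.float64(228.97), np.float64(250.76)]
174 [np.float64(228.78), np.float64(249.59)]
178 [np.float64(248.25)]
182 [np.float64(247.03)]
186 [np.float64(245.72)]
190 [np.float64(244.29)]
194 [np.float64(243.2)]
tray right edge
246 [np.float64(196.96), np.float64(206.36)]
249 [np.float64(197.94), np.float64(204.8)]
252 [np.float64(198.79), np.float64(203.26)]
255 [np.float64(199.99), np.float64(201.47)]
258 []
261 []
264 []
left edge
256 [np.float64(160.15)]
258 [np.float64(150.82), np.float64(160.72)]
260 [np.float64(155.29), np.float64(161.23)]
262 [np.float64(157.44), np.float64(161.69)]
264 []
```

```bash
python3 - <<'E'
from h import *
s,R=st()
yaw=np.radians(16.4); ex=np.array([np.cos(yaw),np.sin(yaw)]); ey=np.array([-ex[1],ex[0]])
P0=np.array([.536,.1625]); T=s["position"][:2]
f=lambda u,v,z:(lambda p:np.array([(p-P0)@ex,(p-P0)@ey])*1e3)(plane("top",(u,v),z)[:2])
print("tcp rel",((T-P0)@ex*1e3).round(1),((T-P0)@ey*1e3).round(1))
rows={214:(156.49,161.26,168.52,172.96),216:(157.05,161.67,169.13,173.56),218:(157.51,162.29,169.61,174.22),220:(158.13,162.71,170.27,174.68),222:(158.54,163.3,170.57,175.28)}
for v,(a,b,c,d) in rows.items():
    x=f((a+d)/2,v,.274)[0]; z=.274-.15*x*1e-3
    q=[f(a,v,z+.009),f(b,v,z-.009),f(c,v,z+.009),f(d,v,z-.009)]
    print(v,[k.round(1).tolist() for k in q],"mid outer/inner", [round((q[i][1]+q[3-i][1])/2-0.0,2) for i in(0,1)], round((q[0][0]+q[3][0])/2,1))
# pin: row band
print("pin near/far edge", f(166.5,224.0,.274), f(168,228.6,.274))
L=np.array([f(*p,.258) for p in((160.15,256),(160.72,258),(161.23,260),(161.69,262))])
Rr=np.array([f(*p,.222) for p in((196.96,246),(197.94,249),(198.79,252),(199.99,255))])
print(L.round(1).tolist(),Rr.round(1).tolist()); print("tray mid lat",(np.polyfit(L[:,0],L[:,1],1),np.polyfit(Rr[:,0],Rr[:,1],1)))
Fr=np.array([f(*p,.222) for p in((166,252.11),(174,249.59),(182,247.03),(190,244.29))]); print("front z.222",Fr.round(1).tolist())
Fr=np.array([f(*p,.258) for p in((166,252.11),(174,249.59),(182,247.03),(190,244.29))]); print("front z.258",Fr.round(1).tolist())
E
```

```text
t 6.05 tcp [0.4404 0.1327 0.5201] jaw 106.26 down [ 0. -0. -1.] F [ 0.28 -0.82 -4.09] M [ 0.022 -0.019  0.006] open 0.0091 q7 1.5
tcp rel -100.1 -1.6
214 [[32.7, 15.9], [31.8, 9.8], [25.1, -7.9], [24.2, -13.8]] mid outer/inner [np.float64(1.02), np.float64(0.95)] 28.4
216 [[28.3, 15.8], [27.3, 10.1], [20.6, -8.1], [19.6, -14.0]] mid outer/inner [np.float64(0.92), np.float64(0.99)] 23.9
218 [[23.9, 15.9], [22.8, 9.9], [16.2, -8.0], [15.0, -14.2]] mid outer/inner [np.float64(0.85), np.float64(0.94)] 19.5
220 [[19.5, 15.7], [18.3, 10.1], [11.8, -8.2], [10.6, -14.0]] mid outer/inner [np.float64(0.83), np.float64(0.92)] 15.0
222 [[15.1, 15.9], [13.8, 9.9], [7.5, -7.8], [6.1, -14.2]] mid outer/inner [np.float64(0.87), np.float64(1.08)] 10.6
pin near/far edge [6.76928164 2.75002862] [-3.40211481  2.44699548]
[[-52.4, 37.1], [-56.8, 37.1], [-61.1, 37.3], [-65.4, 37.5]] [[-55.9, -38.1], [-62.8, -38.3], [-69.7, -38.2], [-76.7, -38.8]]
tray mid lat (array([-2.84159144e-02,  3.55778440e+01]), array([ 2.87254027e-02, -3.64380462e+01]))
front z.222 [[-47.7, 30.5], [-47.8, 12.3], [-47.9, -6.1], [-47.5, -24.6]]
front z.258 [[-48.4, 23.2], [-48.6, 5.7], [-48.6, -11.9], [-48.3, -29.7]]
```

Measured in one view: fork centreline at +0.95 mm lateral, tray at −0.44 mm, yaw matched within 0.2°, and pin at about +0.9 mm along the stand's x. So I need a +1.4 mm lateral shift and a stroke of about 99 mm.

```bash
python3 -m jog '[[0,0,0.15,0,0.13,-0.6,0],[0,0,0.15,0,0.13,-1.1,0],[0,0,0.15,1,0.42,-1.1,0],[0,0,0.15,2.2,0.78,-1.1,0],[0,0,0.15,3.5,1.16,-1.1,0],[0,0,0.15,4.8,1.55,-1.1,0],[0,0,0.15,6.1,1.93,-1.1,0],[0,0,0.15,7.4,2.31,-1.1,0],[0,0,0.15,8.5,2.64,-1.1,0],[0,0,0.15,9.2,2.85,-1.1,0],[0,0,0.15,9.46,2.93,-1.1,0],[0,0,0.15,9.46,2.93,-1.1,0]]'; python3 -m jog '[[0,0,0,0,0,0,0],[0,0,0,0,0,0,0],[0,0,0,0,0,0,0]]'; python3 - <<'E'
from h import *
s,R=st()
a=optics.capture("scene")[:,:,::-1]; b=optics.capture("top")[:,:,::-1]
cv2.imwrite("pics/s3.png",a);cv2.imwrite("pics/t3.png",b)
cv2.imwrite("pics/in.png",np.hstack([crop(a.copy(),305,95,65,95,6),crop(b.copy(),130,170,65,95,6)]))
E
```

```text
time_s: 7.05
position: [0.5352, 0.1633, 0.5084]
eef_rot: [0.7, 0.101, -0.102, -0.7]
force: [-0.1, 0.3, -3.0]
opening: 0.0094
time_s: 7.3
position: [0.5342, 0.163, 0.5092]
eef_rot: [-0.7, -0.102, 0.102, 0.7]
force: [-0.1, -0.3, -4.0]
opening: 0.0093
t 7.3 tcp [0.5342 0.163  0.5092] jaw 106.53 down [ 0.  0. -1.] F [-0.1  -0.29 -3.98] M [-0.032  0.021 -0.001] open 0.0093 q7 1.56
```

View pics/in.png

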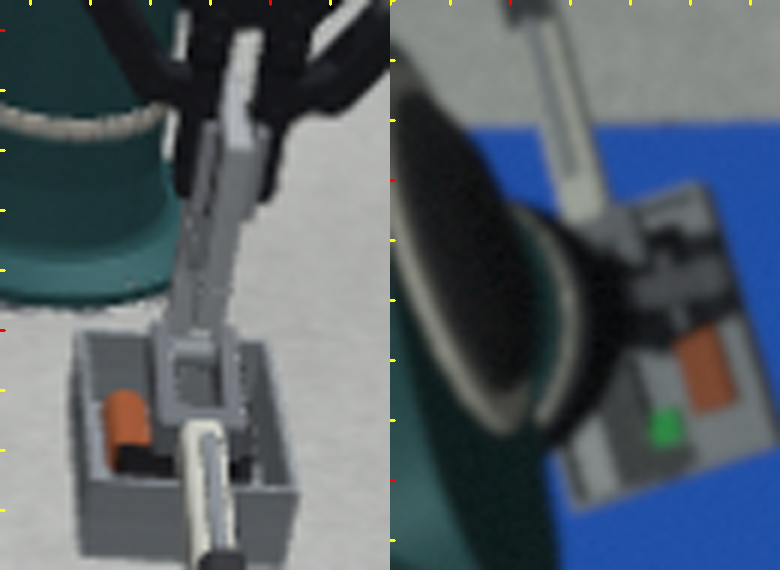

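The nose stands over the fork gap: nose at about scene (338,148), fork cheeks at (331–345,152). I'll check the tray's edges numerically before lowering.

```bash
python3 - <<'E'
from h import *
s,R=st()
yaw=np.radians(16.4); ex=np.array([np.cos(yaw),np.sin(yaw)]); ey=np.array([-ex[1],ex[0]])
P0=np.array([.536,.1625])
f=lambda u,v,z:(lambda p:np.array([(p-P0)@ex,(p-P0)@ey])*1e3)(plane("top",(u,v),z)[:2])
sat=cv2.cvtColor(cv2.imread("pics/t3.png"),cv2.COLOR_BGR2HSV)[...,1].astype(float)
def cr(q,lo,th=125): return [lo+i+(th-q[i])/(q[i+1]-q[i]) for i in range(len(q)-1) if (q[i]-th)*(q[i+1]-th)<0]
b=s["position"][2]-.2984
print("right"); 
for v in range(204,243,6):
    for u in cr(sat[v,180:200],180): print(v,round(u,2),f(u,v,b).round(1))
print("front/back")
for u in (164,168,172,176,180,184,188):
    for v in cr(sat[185:265,u],185): print(u,round(v,2),f(u,v,b).round(1),f(u,v,b+.036).round(1))
E
```

```text
t 7.4 tcp [0.5343 0.163  0.5093] jaw 106.53 down [ 0.  0. -1.] F [ 0.54  0.97 -4.42] M [-0.023 -0.026 -0.015] open 0.0093 q7 1.56
right
204 183.62 [ 43.9 -35.1]
210 184.81 [ 30.  -33.8]
216 186.88 [ 15.5 -34.4]
222 188.88 [  1.2 -34.8]
228 184.22 [ -8.5 -21. ]
228 190.89 [-13.1 -35.3]
234 186.13 [-22.7 -21.3]
234 192.74 [-27.3 -35.4]
240 194.61 [-41.4 -35.5]
front/back
164 190.97 [86.  -1.2] [79.9 -7.2]
164 193.65 [80.1  0.5] [74.3 -5.5]
164 215.7 [31.9 14.5] [28.   7.9]
164 216.23 [30.8 14.8] [26.9  8.2]
164 254.12 [-50.3  38.2] [-51.   30.7]
168 190.67 [ 83.9 -10. ] [ 77.9 -15.6]
168 203.14 [56.5 -2. ] [51.6 -8. ]
168 252.79 [-50.2  29. ] [-50.9  21.8]
172 190.67 [ 81.1 -18.7] [ 75.3 -23.9]
172 202.36 [ 55.5 -11.2] [ 50.6 -16.7]
172 251.18 [-49.6  19.5] [-50.2  12.7]
176 190.46 [ 78.8 -27.4] [ 73.  -32.4]
176 238.29 [-24.9   3. ] [-26.6  -3.1]
176 243.22 [-35.4   6.1] [-36.7  -0.2]
176 249.65 [-49.1  10.1] [-49.8   3.7]
180 190.41 [ 76.2 -36.1] [ 70.5 -40.7]
180 199.86 [ 55.4 -30. ] [ 50.6 -34.8]
180 225.04 [  0.8 -13.9] [ -1.9 -19.3]
180 234.36 [-19.3  -8. ] [-21.2 -13.7]
180 248.7 [-49.8   1. ] [-50.5  -5. ]
184 190.38 [ 73.5 -44.8] [ 67.9 -49. ]
184 205.43 [ 40.5 -35. ] [ 36.2 -39.7]
184 226.94 [ -6.1 -21.2] [ -8.5 -26.4]
184 236.71 [-27. -15.] [-28.6 -20.4]
184 247.48 [-50.   -8.2] [-50.6 -13.9]
188 190.05 [ 71.4 -53.7] [ 65.9 -57.6]
188 220.43 [  5.2 -33.9] [  2.3 -38.6]
188 246.13 [-49.9 -17.6] [-50.5 -22.9]
```

```bash
python3 - <<'E'
from h import *
s,R=st()
yaw=np.radians(16.4); ex=np.array([np.cos(yaw),np.sin(yaw)]); ey=np.array([-ex[1],ex[0]])
P0=np.array([.536,.1625]); b=s["position"][2]-.2984
W=lambda x,y,z:np.r_[P0+ex*x/1e3+ey*y/1e3,z]
print("fork outer/inner at x=20", [proj("scene",W(20,y+.95,.274-.003+.009)).round(2).tolist() for y in(16,8,-8,-16)])
print("pin ctr/ends", [proj("scene",W(.9,y+.95,.274)).round(2).tolist() for y in(8,-8)])
for L in(.95,2.5): print("nose L",L,[proj("scene",W(22.5,y+L,b+z)).round(2).tolist() for z in(.084,.12,.16) for y in(5,-5)])
g=cv2.cvtColor(cv2.imread("pics/s3.png"),cv2.COLOR_BGR2GRAY)
for v in (100,104,*range(116,166,3)): print(v,g[v,328:352].tolist())
big=crop(cv2.imread("pics/s3.png"),322,92,36,76,8); cv2.imwrite("pics/nose.png",big); print(big.shape)
E
```

```text
t 7.4 tcp [0.5343 0.163  0.5093] jaw 106.53 down [ 0.  0. -1.] F [ 0.54  0.97 -4.42] M [-0.023 -0.026 -0.015] open 0.0093 q7 1.56
fork outer/inner at x=20 [[345.7, 157.08], [342.06, 156.84], [334.76, 156.37], [331.11, 156.13]]
pin ctr/ends [[340.85, 154.21], [333.71, 153.75]]
nose L 0.95 [[341.84, 151.72], [337.22, 151.42], [344.43, 137.52], [339.69, 137.21], [347.44, 120.87], [342.57, 120.55]]
nose L 2.5 [[342.55, 151.77], [337.93, 151.47], [345.17, 137.57], [340.43, 137.26], [348.2, 120.91], [343.32, 120.6]]
100 [25, 25, 32, 39, 38, 37, 103, 159, 76, 24, 23, 21, 23, 24, 21, 26, 89, 120, 136, 148, 100, 21, 22, 22]
104 [22, 23, 26, 38, 39, 67, 129, 137, 22, 18, 20, 21, 22, 22, 21, 102, 165, 180, 179, 135, 43, 19, 20, 21]
116 [88, 73, 53, 40, 90, 174, 78, 23, 21, 22, 49, 97, 108, 93, 123, 174, 174, 174, 146, 85, 106, 78, 32, 21]
119 [39, 39, 37, 50, 147, 153, 25, 22, 21, 31, 67, 93, 85, 57, 98, 144, 151, 154, 148, 114, 90, 67, 22, 34]
122 [39, 38, 37, 44, 66, 45, 20, 20, 22, 43, 88, 90, 72, 70, 97, 108, 106, 106, 102, 94, 78, 35, 24, 85]
125 [43, 44, 45, 46, 59, 56, 22, 21, 27, 65, 93
[... 868 characters left out ...]
179, 156, 117, 119, 121, 109, 107, 106, 108, 112, 106, 106, 106, 107, 123, 141, 160, 174, 174, 175, 176, 176, 175, 174]
152 [87, 71, 83, 118, 121, 122, 146, 149, 149, 150, 147, 147, 124, 100, 122, 120, 117, 94, 97, 97, 105, 150, 169, 176]
155 [87, 66, 66, 114, 120, 120, 83, 77, 78, 79, 80, 83, 78, 68, 120, 121, 119, 87, 87, 86, 79, 114, 152, 178]
158 [89, 70, 53, 107, 120, 122, 108, 95, 90, 90, 89, 89, 65, 53, 113, 121, 119, 80, 90, 83, 70, 81, 133, 166]
161 [98, 78, 60, 101, 119, 120, 106, 91, 89, 89, 89, 89, 74, 58, 101, 123, 120, 118, 87, 71, 69, 72, 100, 150]
164 [107, 96, 66, 90, 116, 119, 121, 121, 124, 124, 123, 122, 122, 120, 119, 119, 121, 118, 83, 71, 71, 69, 76, 116]
(608, 288, 3)
```

View pics/nose.png

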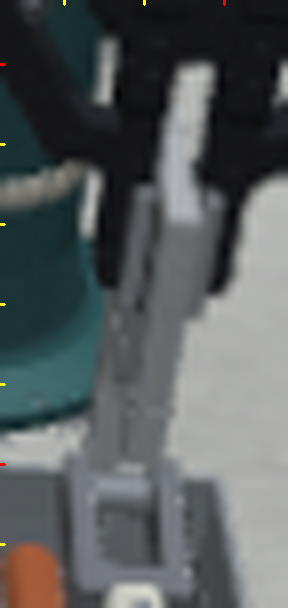

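Two views agree that the plate sits about 1.3 mm to the +y side of the gap centre. I'll correct that and lower the nose into the gap.

```bash
python3 -m jog '[[0,0,-0.25,0.08,-0.11,0,0],[0,0,-0.25,0.08,-0.11,0,0],[0,0,-0.25,0.08,-0.11,-0.3,0],[0,0,-0.25,0.08,-0.11,-0.6,0],[0,0,-0.25,0.08,-0.11,-0.9,0],[0,0,-0.25,0.08,-0.11,-1.2,0],[0,0,-0.25,0.08,-0.11,-1.4,0],[0,0,-0.25,0.08,-0.11,-1.6,0],[0,0,-0.25,0.08,-0.11,-1.6,0],[0,0,-0.25,0.08,-0.11,-1.6,0]]'; python3 - <<'E'
from h import *
st()
a=optics.capture("scene")[:,:,::-1]; st(); cv2.imwrite("pics/s4.png",a)
st()
E
```

```text
time_s: 8.23
position: [0.5354, 0.1621, 0.4929]
eef_rot: [0.7, 0.1, -0.1, -0.7]
force: [-0.3, 0.1, -4.4]
opening: 0.0091
t 8.23 tcp [0.5354 0.1621 0.4929] jaw 106.29 down [-0. -0. -1.] F [-0.29  0.08 -4.43] M [-0.008 -0.053 -0.024] open 0.0091 q7 1.56
t 8.28 tcp [0.5355 0.1621 0.4931] jaw 106.28 down [ 0.  0. -1.] F [-0.32 -1.24 -3.82] M [-0.006 -0.023  0.056] open 0.0093 q7 1.56
t 8.28 tcp [0.5355 0.1621 0.4931] jaw 106.28 down [ 0.  0. -1.] F [-0.32 -1.24 -3.82] M [-0.006 -0.023  0.056] open 0.0093 q7 1.56
```

No contact forces, so the nose is in the gap. I'll lower to contact and on, following the pin's arc.

```bash
python3 -m jog '[[0,0,0,0,0,-0.2,0],[0,0,0,0,0,-0.4,0],[0,0,0,0,0,-0.6,0],[0,0,0,0,0,-0.8,0],[0,0,0,0,0,-1,0],[0,0,0,0,0,-1.2,0],[0,0,0,0,0,-1.4,0],[0,0,0,-0.02,-0.01,-1.6,0],[0,0,0,-0.05,-0.02,-1.8,0],[0,0,0,-0.07,-0.02,-2,0],[0,0,0,-0.1,-0.03,-2.2,0],[0,0,0,-0.12,-0.04,-2.4,0]]'; python3 -m jog '[[0,0,0,0,0,0,0],[0,0,0,0,0,0,0],[0,0,0,0,0,0,0],[0,0,0,0,0,0,0]]';  python3 - <<'E'
from h import *
st()
a=optics.capture("scene")[:,:,::-1]; st(); cv2.imwrite("pics/s5.png",a)
b=optics.capture("top")[:,:,::-1]; st(); cv2.imwrite("pics/t5.png",b)
cv2.imwrite("pics/sink.png",np.hstack([crop(a.copy(),305,100,65,95,6),crop(b.copy(),130,170,65,95,6)]))
E
```

```text
time_s: 9.28
position: [0.5342, 0.1616, 0.469]
eef_rot: [-0.7, -0.1, 0.1, 0.7]
force: [-1.0, -0.7, -2.7]
opening: 0.009
time_s: 9.62
position: [0.5341, 0.1616, 0.4691]
eef_rot: [0.7, 0.1, -0.1, -0.7]
force: [-2.0, -0.3, -1.9]
opening: 0.0094
t 9.62 tcp [0.5341 0.1616 0.4691] jaw 106.28 down [-0. -0. -1.] F [-2.   -0.35 -1.89] M [-0.116  0.378 -0.026] open 0.0094 q7 1.57
t 9.67 tcp [0.5342 0.1616 0.4691] jaw 106.28 down [-0. -0. -1.] F [-2.19 -0.9  -2.93] M [-0.119  0.386 -0.015] open 0.0095 q7 1.57
t 9.72 tcp [0.5342 0.1616 0.4691] jaw 106.28 down [-0. -0. -1.] F [-1.5  -0.84 -1.69] M [-0.118  0.453  0.046] open 0.0095 q7 1.57
```

View pics/sink.png

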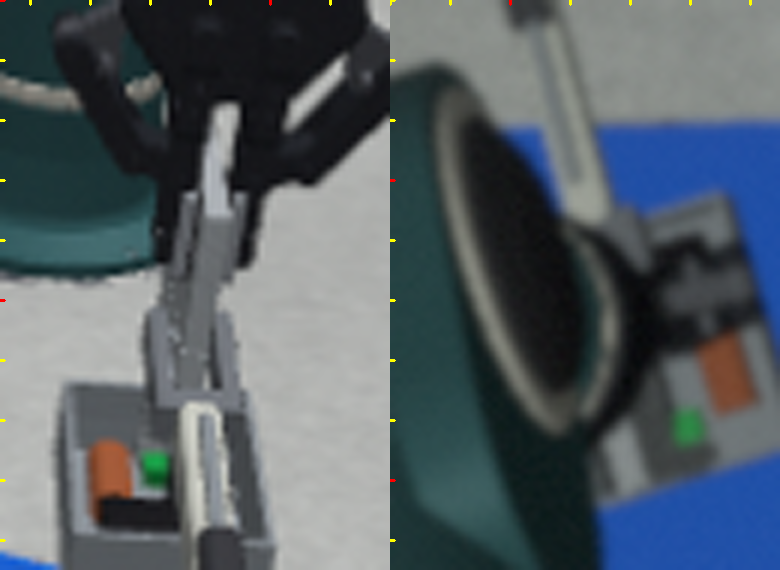

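The nose is between the cheeks and centred (scene crop x≈150–240), and the arm has begun to carry about 2 N. Fx of about −1.9 N shows single-flank contact, so the hook should shift along −x.

```bash
cat >> h.py <<'E'
def avg(n=8):
    F=[];M=[]
    for _ in range(n):
        optics.capture("scene"); s=ctrl.sense(); F.append(s["force"]); M.append(s["moment"])
    F=np.array(F);M=np.array(M); y=np.radians(16.4); Q=np.array([[np.cos(y),np.sin(y),0],[-np.sin(y),np.cos(y),0],[0,0,1]])
    print("t",round(s["time_s"],2),"tcp",s["position"].round(4),"F stand",(Q@F.mean(0)).round(2),"+-",(F.std(0)/n**.5).round(2),"M stand",(Q@M.mean(0)).round(3))
E
python3 -m jog '[[0,0,0,-0.05,-0.01,0,0],[0,0,0,-0.1,-0.03,0,0],[0,0,0,-0.1,-0.03,0,0],[0,0,0,-0.1,-0.03,0,0]]' ; python3 -c "
from h import *
avg(6)"; python3 -m jog '[[0,0,0,-0.05,-0.01,0,0],[0,0,0,-0.1,-0.03,0,0],[0,0,0,-0.1,-0.03,0,0],[0,0,0,-0.1,-0.03,0,0]]' ; python3 -c "
from h import *
avg(6)"
```

```text
time_s: 10.05
position: [0.5333, 0.1614, 0.4692]
eef_rot: [-0.7, -0.1, 0.1, 0.7]
force: [-0.7, -0.2, -2.1]
opening: 0.0092
t 10.35 tcp [0.5333 0.1614 0.4691] F stand [-0.12  0.26 -2.44] +- [0.19 0.16 0.13] M stand [ 0.006  0.009 -0.01 ]
time_s: 10.68
position: [0.5326, 0.1611, 0.4694]
eef_rot: [-0.7, -0.101, 0.099, 0.7]
force: [3.5, 0.6, -3.2]
opening: 0.0094
t 10.98 tcp [0.5323 0.1611 0.4691] F stand [ 3.43  0.09 -2.94] +- [0.22 0.24 0.15] M stand [ 0.001 -0.828  0.002]
```

```bash
python3 -m jog '[[0,0,0,0.1,0.03,0,0],[0,0,0,0.1,0.03,-0.2,0],[0,0,0,0.08,0.02,-0.4,0],[0,0,0,0.06,0.02,-0.6,0],[0,0,0,0.04,0.01,-0.8,0],[0,0,0,0.02,0.01,-1,0],[0,0,0,0,0,-1.2,0],[0,0,0,-0.01,0,-1.4,0],[0,0,0,-0.02,-0.01,-1.6,0],[0,0,0,-0.03,-0.01,-1.8,0],[0,0,0,-0.03,-0.01,-2,0],[0,0,0,-0.04,-0.01,-2.2,0]]'; python3 -m jog '[[0,0,0,0,0,-0.1,0],[0,0,0,0,0,-0.2,0],[0,0,0,0,0,-0.3,0],[0,0,0,0,0,-0.4,0],[0,0,0,0,0,-0.4,0],[0,0,0,0,0,-0.4,0],[0,0,0,0,0,-0.4,0],[0,0,0,0,0,-0.4,0],[0,0,0,0,0,-0.4,0],[0,0,0,0,0,-0.4,0]]'; python3 -c "
from h import *
avg(10)"
```

```text
time_s: 11.98
position: [0.5318, 0.1609, 0.4469]
eef_rot: [0.7, 0.1, -0.1, -0.7]
force: [-0.1, -0.3, -0.9]
opening: 0.0094
time_s: 12.82
position: [0.5317, 0.1609, 0.443]
eef_rot: [0.7, 0.1, -0.1, -0.7]
force: [-1.8, -1.4, -1.2]
opening: 0.0092
t 13.32 tcp [0.5318 0.1609 0.443 ] F stand [-2.03 -0.03 -0.92] +- [0.18 0.23 0.15] M stand [-0.046  0.472  0.001]
```

```bash
python3 -m jog '[[0,0,0,-0.03,-0.01,-0.1,0],[0,0,0,-0.06,-0.02,-0.2,0],[0,0,0,-0.06,-0.02,-0.3,0],[0,0,0,-0.06,-0.02,-0.4,0],[0,0,0,-0.06,-0.02,-0.5,0],[0,0,0,-0.06,-0.02,-0.6,0],[0,0,0,-0.06,-0.02,-0.7,0],[0,0,0,-0.06,-0.02,-0.8,0],[0,0,0,-0.06,-0.02,-0.9,0],[0,0,0,-0.06,-0.02,-0.9,0],[0,0,0,-0.06,-0.02,-0.9,0],[0,0,0,-0.06,-0.02,-0.9,0]]'; python3 -m jog '[[0,0,0,0,0,0,0],[0,0,0,0,0,0,0],[0,0,0,0,0,0,0],[0,0,0,0,0,0,0],[0,0,0,0,0,0,0],[0,0,0,0,0,0,0]]'; python3 -c "
from h import *
avg(16)"
```

```text
time_s: 14.32
position: [0.5314, 0.1608, 0.4342]
eef_rot: [-0.7, -0.1, 0.1, 0.7]
force: [1.6, 0.8, -1.0]
opening: 0.0089
time_s: 14.82
position: [0.5313, 0.1608, 0.4341]
eef_rot: [-0.7, -0.1, 0.1, 0.7]
force: [1.2, 0.3, -0.0]
opening: 0.0093
t 15.62 tcp [0.5313 0.1608 0.4341] F stand [ 1.99 -0.07 -0.11] +- [0.11 0.13 0.15] M stand [-0.011 -0.536  0.009]
```

```bash
python3 -m jog '[[0,0,0,0.03,0.01,0,0],[0,0,0,0.03,0.01,0,0],[0,0,0,0.03,0.01,0,0],[0,0,0,0.03,0.01,0,0],[0,0,0,0.03,0.01,0,0],[0,0,0,0.03,0.01,0,0]]'; python3 -c "
from h import *
avg(16)"
```

```text
time_s: 16.12
position: [0.5315, 0.1608, 0.434]
eef_rot: [0.7, 0.1, -0.1, -0.7]
force: [2.2, 0.8, 0.0]
opening: 0.0095
t 16.92 tcp [0.5315 0.1608 0.434 ] F stand [ 1.58  0.1  -0.01] +- [0.12 0.12 0.11] M stand [-0.009 -0.392  0.013]
```

```bash
python3 -m jog '[[0,0,0,0.03,0.01,0,0],[0,0,0,0.06,0.02,0,0],[0,0,0,0.06,0.02,0,0],[0,0,0,0.06,0.02,0,0],[0,0,0,0.06,0.02,0,0],[0,0,0,0.06,0.02,0,0]]'; python3 -c "
from h import *
avg(16)"
```

```text
time_s: 17.42
position: [0.5319, 0.1609, 0.4338]
eef_rot: [0.7, 0.1, -0.101, -0.7]
force: [-1.7, -1.1, 0.2]
opening: 0.0097
t 18.22 tcp [0.5319 0.161  0.4339] F stand [-3.07 -0.54  0.06] +- [0.18 0.13 0.14] M stand [-0.051  0.734 -0.005]
```

```bash
python3 -m jog '[[0,0,0,-0.035,-0.01,0,0],[0,0,0,-0.035,-0.01,0,0],[0,0,0,-0.035,-0.01,0,0],[0,0,0,-0.035,-0.01,0,0],[0,0,0,-0.035,-0.01,0,0],[0,0,0,-0.035,-0.01,0,0]]'; python3 -c "
from h import *
avg(20)"
```

```text
time_s: 18.72
position: [0.5318, 0.1609, 0.4341]
eef_rot: [-0.7, -0.1, 0.1, 0.7]
force: [-4.0, -1.9, 0.8]
opening: 0.0097
t 19.72 tcp [0.5318 0.1609 0.434 ] F stand [-3.46 -0.25  0.06] +- [0.12 0.1  0.13] M stand [-0.097  0.94   0.006]
```

```bash
python3 -m jog '[[0,0,0,-0.03,-0.01,0,0],[0,0,0,-0.03,-0.01,0,0],[0,0,0,-0.03,-0.01,0,0],[0,0,0,-0.03,-0.01,0,0],[0,0,0,-0.03,-0.01,0,0],[0,0,0,-0.03,-0.01,0,0]]'; python3 -c "
from h import *
avg(14)"
```

```text
time_s: 20.22
position: [0.5316, 0.1609, 0.4342]
eef_rot: [-0.7, -0.1, 0.1, 0.7]
force: [-1.7, -1.4, 0.6]
opening: 0.0096
t 20.92 tcp [0.5316 0.1609 0.4341] F stand [-1.9  -0.41  0.19] +- [0.19 0.15 0.11] M stand [-0.087  0.483  0.003]
```

```bash
python3 -m jog '[[0,0,0,-0.03,0,0,0],[0,0,0,-0.03,0,0,0],[0,0,0,-0.03,0,0,0],[0,0,0,-0.03,0,0,0],[0,0,0,-0.03,0,0,0],[0,0,0,-0.03,0,0,0]]'; python3 -c "
from h import *
avg(20)"
```

```text
time_s: 21.42
position: [0.5314, 0.1608, 0.4342]
eef_rot: [-0.7, -0.1, 0.1, 0.7]
force: [0.8, -0.6, -0.6]
opening: 0.0093
t 22.42 tcp [0.5313 0.1608 0.4342] F stand [ 1.73 -0.84  0.22] +- [0.19 0.12 0.11] M stand [-0.255 -0.415 -0.001]
```

```bash
python3 -m jog '[[0,0,0,0.015,-0.005,0.05,0],[0,0,0,0.015,-0.005,0.1,0],[0,0,0,0.015,-0.005,0.1,0],[0,0,0,0.015,-0.005,0.1,0],[0,0,0,0.015,-0.005,0.1,0],[0,0,0,0.015,-0.005,0.1,0]]' 20; python3 -c "
from h import *
avg(20)"
```

```text
time_s: 22.92
position: [0.5314, 0.1608, 0.4351]
eef_rot: [-0.7, -0.1, 0.1, 0.7]
force: [2.8, 0.1, -0.3]
opening: 0.0092
t 23.92 tcp [0.5314 0.1608 0.4351] F stand [ 3.55 -0.8   0.01] +- [0.1  0.1  0.11] M stand [-0.202 -0.825  0.   ]
```

```bash
python3 -m jog '[[0,0,0,0.03,0.015,0,0],[0,0,0,0.03,0.015,0,0],[0,0,0,0.03,0.015,0,0],[0,0,0,0.03,0.015,0,0],[0,0,0,0.03,0.015,0,0],[0,0,0,0.03,0.015,0,0],[0,0,0,0.03,0.015,0,0],[0,0,0,0.03,0.015,0,0],[0,0,0,0.03,0.015,0,0],[0,0,0,0.03,0.015,0,0]]'; python3 -c "
from h import *
st()"; python3 -m jog '[[0,0,0,0,0,0,0],[0,0,0,0,0,0,0],[0,0,0,0,0,0,0],[0,0,0,0,0,0,0],[0,0,0,0,0,0,0],[0,0,0,0,0,0,0],[0,0,0,0,0,0,0],[0,0,0,0,0,0,0],[0,0,0,0,0,0,0],[0,0,0,0,0,0,0]]';python3 -c "
from h import *
st(); avg(6)"
```

```text
time_s: 24.75
position: [0.5315, 0.1609, 0.435]
eef_rot: [0.7, 0.1, -0.1, -0.7]
force: [2.3, -0.1, -0.8]
opening: 0.0093
t 24.75 tcp [0.5315 0.1609 0.435 ] jaw 106.29 down [-0. -0. -1.] F [ 2.29 -0.06 -0.75] M [-0.116 -0.533  0.007] open 0.0093 q7 1.57
time_s: 25.58
position: [0.5316, 0.1609, 0.435]
eef_rot: [0.7, 0.1, -0.1, -0.7]
force: [1.2, -0.2, -0.4]
opening: 0.009
t 25.58 tcp [0.5316 0.1609 0.435 ] jaw 106.28 down [-0. -0. -1.] F [ 1.17 -0.2  -0.37] M [-0.151 -0.296  0.001] open 0.009 q7 1.57
t 25.88 tcp [0.5316 0.1609 0.435 ] F stand [ 0.82 -1.4  -0.25] +- [0.26 0.17 0.2 ] M stand [-0.269 -0.239  0.012]
```

```bash
python3 -m jog '[[0,0,0,0.005,-0.015,0,0],[0,0,0,0.005,-0.015,0,0],[0,0,0,0.005,-0.015,0,0],[0,0,0,0.005,-0.015,0,0],[0,0,0,0.005,-0.015,0,0],[0,0,0,0.005,-0.015,0,0],[0,0,0,0.005,-0.015,0,0],[0,0,0,0.005,-0.015,0,0],[0,0,0,0.005,-0.015,0,0],[0,0,0,0.005,-0.015,0,0],[0,0,0,0.005,-0.015,0,0],[0,0,0,0.005,-0.015,0,0]]'; python3 -m jog '[[0,0,0,0,0,0,0],[0,0,0,0,0,0,0],[0,0,0,0,0,0,0],[0,0,0,0,0,0,0],[0,0,0,0,0,0,0],[0,0,0,0,0,0,0],[0,0,0,0,0,0,0],[0,0,0,0,0,0,0],[0,0,0,0,0,0,0],[0,0,0,0,0,0,0]]';python3 -c "
from h import *
avg(8)"
```

```text
time_s: 26.88
position: [0.5316, 0.1608, 0.435]
eef_rot: [-0.7, -0.1, 0.1, 0.7]
force: [-0.2, 0.9, 0.1]
opening: 0.0091
time_s: 27.72
position: [0.5316, 0.1608, 0.435]
eef_rot: [-0.7, -0.1, 0.1, 0.7]
force: [-0.2, 0.8, -0.5]
opening: 0.0092
t 28.12 tcp [0.5316 0.1608 0.435 ] F stand [-0.24  0.95 -0.22] +- [0.21 0.16 0.18] M stand [0.137 0.103 0.018]
```

```bash
python3 -m jog '[[0,0,0,0,0.005,-0.05,0],[0,0,0,0,0.005,-0.05,0],[0,0,0,0,0.005,-0.05,0],[0,0,0,0,0.005,-0.05,0],[0,0,0,0,0.005,-0.05,0],[0,0,0,0,0.005,-0.05,0],[0,0,0,0,0.005,-0.05,0],[0,0,0,0,0.005,-0.05,0],[0,0,0,0,0.005,-0.05,0],[0,0,0,0,0.005,-0.05,0],[0,0,0,0,0.005,-0.05,0],[0,0,0,0,0.005,-0.05,0]]';python3 -c "
from h import *
st(); avg(8); cv2.imwrite('pics/s6.png',optics.capture('scene')[:,:,::-1])"
```

```text
time_s: 29.12
position: [0.5316, 0.1609, 0.4345]
eef_rot: [-0.7, -0.1, 0.1, 0.7]
force: [-0.9, 0.7, 0.4]
opening: 0.0089
t 29.12 tcp [0.5316 0.1609 0.4345] jaw 106.29 down [-0.  0. -1.] F [-0.95  0.74  0.37] M [0.08  0.199 0.009] open 0.0089 q7 1.58
t 29.52 tcp [0.5317 0.1608 0.4346] F stand [-0.69  1.07 -0.01] +- [0.19 0.24 0.14] M stand [ 0.166  0.223 -0.007]
```

Balanced: Fz −0.01 ± 0.14 N, small side forces, arm at rest. Releasing gradually.

```bash
python3 -m jog '[[0,0,0,0,0,0,0.1],[0,0,0,0,0,0,0.11],[0,0,0,0,0,0,0.12],[0,0,0,0,0,0,0.13],[0,0,0,0,0,0,0.14],[0,0,0,0,0,0,0.15],[0,0,0,0,0,0,0.17],[0,0,0,0,0,0,0.19],[0,0,0,0,0,0,0.22],[0,0,0,0,0,0,0.25],[0,0,0,0,0,0,0.28],[0,0,0,0,0,0,0.3]]'; python3 - <<'E'
from h import *
st()
a=optics.capture("scene")[:,:,::-1]; cv2.imwrite("pics/s7.png",a)
p=cv2.imread("pics/s6.png")
ga,gp=[cv2.cvtColor(np.ascontiguousarray(i),cv2.COLOR_BGR2GRAY).astype(np.float32) for i in(a,p)]
for n,(u0,v0,u1,v1) in {"tray":(312,165,352,205),"fork+arm":(328,150,350,200)}.items():
    print(n,cv2.phaseCorrelate(gp[v0:v1,u0:u1].copy(),ga[v0:v1,u0:u1].copy()),np.abs(ga-gp)[v0:v1,u0:u1].mean())
cv2.imwrite("pics/rel.png",np.hstack([crop(p.copy(),300,95,65,130,6)[:600],crop(a.copy(),300,95,65,130,6)[:600]]))
E
```

```text
time_s: 30.57
position: [0.5317, 0.1608, 0.4346]
eef_rot: [-0.7, -0.1, 0.1, 0.7]
force: [-0.8, 0.4, -0.5]
opening: 0.0252
t 30.57 tcp [0.5317 0.1608 0.4346] jaw 106.28 down [ 0.  0. -1.] F [-0.78  0.37 -0.46] M [ 0.014  0.001 -0.012] open 0.0252 q7 1.58
tray ((-0.129603082620239, 0.15889636898790016), 0.9536935003101825) 3.410625
fork+arm ((-0.5096333467210599, 0.2872561384262795), 0.6373709265391032) 9.982727
```

View pics/rel.png

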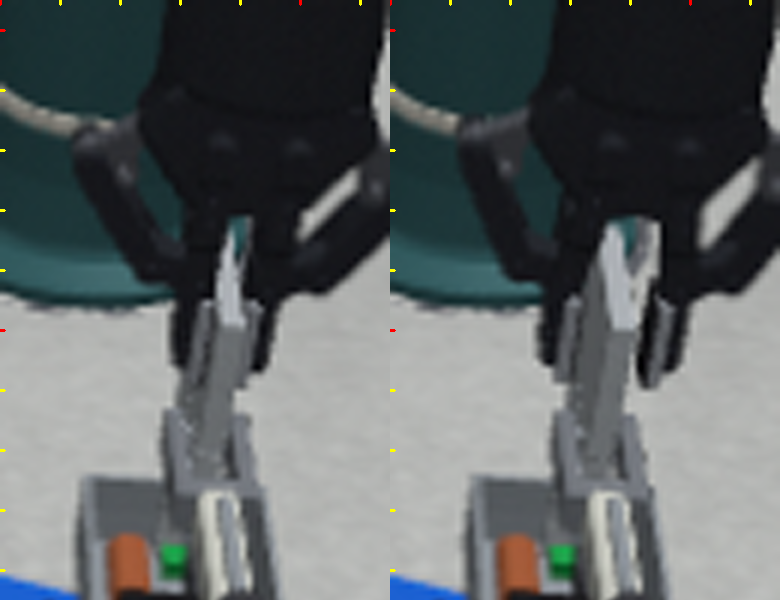

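After release, tray and arm moved less than 0.6 px (about 1 mm) and the basket hangs on the pin. I'll open fully, lift straight up, and check again.

```bash
python3 -m jog '[[0,0,0,0,0,0,0.35],[0,0,0,0,0,0,0.4],[0,0,0,0,0,0,0.5],[0,0,0,0,0,0,0.6],[0,0,0,0,0,0,0.7],[0,0,0,0,0,0,0.85],[0,0,0,0,0,0,1],[0,0,0,0,0,0,1],[0,0,0,0,0,0,1],[0,0,0,0,0,0,1]]'; python3 -c "
from h import *
st()"; python3 -m jog '[[0,0,0,0,0,0.3,1],[0,0,0,0,0,0.8,1],[0,0,0,0,0,1.5,1],[0,0,0,0,0,2.5,1],[0,0,0,0,0,3.7,1],[0,0,0,0,0,5,1],[0,0,0,0,0,7,1],[0,0,0,0,0,9,1],[0,0,0,0,0,11,1],[0,0,0,0,0,13,1],[0,0,0,0,0,14,1],[0,0,0,0,0,14,1]]'; python3 -m jog '[[0,0,0,-2,-2,0,1],[0,0,0,-4,-5,0,1],[0,0,0,-6,-8,0,1],[0,0,0,-8,-12,0,1],[0,0,0,-9,-16,0,1],[0,0,0,-10,-20,0,1],[0,0,0,-10,-23,0,1],[0,0,0,-10,-25,0,1],[0,0,0,-10,-25,0,1],[0,0,0,-10,-25,0,1],[0,0,0,-10,-25,0,1],[0,0,0,-10,-25,0,1]]'; python3 - <<'E'
from h import *
s,R=st(); print(abs(s["qd"]).max())
a=optics.capture("scene")[:,:,::-1]; b=optics.capture("top")[:,:,::-1]
for _ in range(4): optics.capture("top")
c=optics.capture("scene")[:,:,::-1]
cv2.imwrite("pics/s8.png",a);cv2.imwrite("pics/t8.png",b)
G=lambda i:cv2.cvtColor(np.ascontiguousarray(i),cv2.COLOR_BGR2GRAY).astype(np.float32)
p=cv2.imread("pics/s6.png"); sl=np.s_[165:205,312:352]
print("vs before release",cv2.phaseCorrelate(G(p)[sl].copy(),G(a)[sl].copy()),"still?",cv2.phaseCorrelate(G(a)[sl].copy(),G(c)[sl].copy()))
z=cv2.imread("pics/t0.png"); d=np.abs(G(z)-G(b)); 
for n,(u0,v0,u1,v1) in {"phone":(192,222,244,286),"mouse":(124,208,158,254),"jar":(330,150,360,180)}.items(): print(n,d[v0:v1,u0:u1].mean(),d[v0:v1,u0:u1].max())
cv2.imwrite("pics/fin.png",np.hstack([crop(a.copy(),295,110,75,120,5),crop(b.copy(),120,165,75,120,5)]))
E
```

```text
time_s: 31.45
position: [0.5317, 0.1608, 0.4346]
eef_rot: [-0.7, -0.1, 0.1, 0.7]
force: [-0.1, -0.2, -0.3]
opening: 0.0852
t 31.45 tcp [0.5317 0.1608 0.4346] jaw 106.28 down [ 0.  0. -1.] F [-0.09 -0.2  -0.26] M [-0.041  0.031 -0.018] open 0.0852 q7 1.58
time_s: 32.45
position: [0.5319, 0.1607, 0.5778]
eef_rot: [-0.699, -0.102, 0.098, 0.701]
force: [-0.2, -0.2, 0.6]
opening: 0.0854
time_s: 33.45
position: [0.4319, -0.0878, 0.574]
eef_rot: [-0.7, -0.101, 0.101, 0.7]
force: [-0.2, 0.2, 0.3]
opening: 0.0852
t 33.45 tcp [ 0.4319 -0.0878  0.574 ] jaw 106.42 down [-0.001  0.    -1.   ] F [-0.16  0.22  0.31] M [0.04  0.016 0.015] open 0.0852 q7 1.95
0.0032681451116974933
vs before release ((-0.1335749820864116, 0.14798162538734516), 0.9669086673855781) still? ((0.014735755505078885, 0.02016200937336521), 1.0031414333730937)[ WARN:0@4.049] global loadsave.cpp:275 findDecoder imread_('pics/t0.png'): can't open/read file: check file path/integrity
Traceback (most recent call last):
cv2.error: OpenCV(4.12.0) :-1: error: (-5:Bad argument) in function 'cvtColor'
> Overload resolution failed:
>  - src data type = object is not supported
>  - Expected Ptr<cv::UMat> for argument 'src'
```

```bash
python3 - <<'E'
from h import *
a,b,z=[cv2.imread(f"pics/{n}.png") for n in("s8","t8","top0")]
G=lambda i:cv2.cvtColor(i,cv2.COLOR_BGR2GRAY).astype(np.float32); d=np.abs(G(z)-G(b))
for n,(u0,v0,u1,v1) in {"phone":(192,222,244,286),"mouse":(124,208,158,254),"jar":(330,150,360,180)}.items(): print(n,d[v0:v1,u0:u1].mean(),d[v0:v1,u0:u1].max())
cv2.imwrite("pics/fin.png",np.hstack([crop(a.copy(),295,110,75,120,5),crop(b.copy(),120,165,75,120,5)]))
E
```

```text
phone 6.2073317 45.0
mouse 3.590793 17.0
jar 6.4922223 11.0
```

View pics/fin.png

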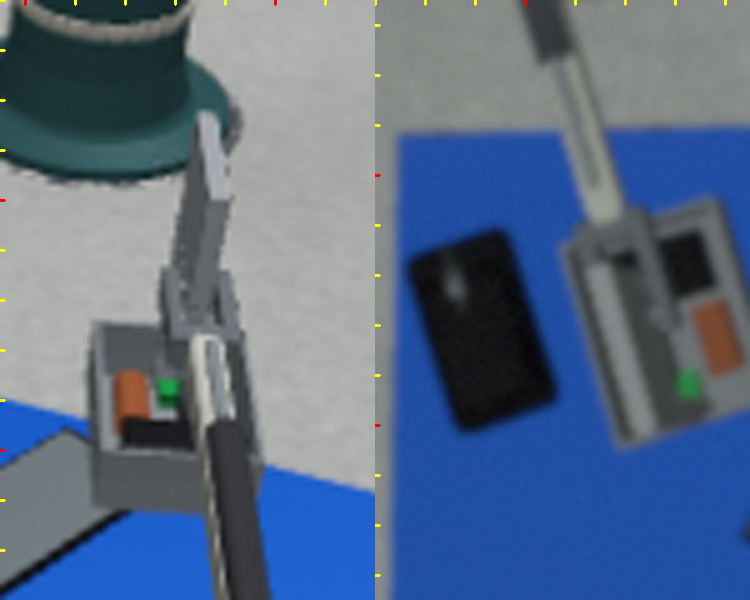

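The basket hangs on the pin, level and still. The nose is between the cheeks at about scene (334,167), and the mouse and phone are where they were.

```bash
python3 -c "
from plant import ctrl
print(ctrl.job_done())"
```

```text
the job is handed in; nothing more can be done
None
```

The basket hangs on the swing arm's cross pin, level and still. I handed the job in at about 34 s of the 70 s allowed; no verdict was reported.

**What I did:** I gripped the larger grey basket by its handle and brought the nose in between the fork cheeks. I then lowered the basket, following the pin's arc, until the arm carried all of its weight (about 4.4 N). I let go once the hand's vertical load was -0.01 ± 0.14 N. The side loads left at that moment were about -0.7 N along the stand's x and 1.1 N across it.

**Last checks:**
- **Movement on release:** the tray image shifted about 0.2 px, well under 1 mm. A separate match on the fork came out at 0.6 px, but it was a poor match because the fingers moved within that window.
- **Stillness:** the image moved only 0.02 px over the 0.3 s after I backed away. The hand was clear of everything by then.
- **Levelness:** I judged this by eye in the final pictures and did not measure it. Just after release the handle leaned slightly towards one finger.
- **Phone, mouse and jar:** the arm never went near them. In the before-and-after picture difference the mouse and jar stayed small (at most 17 and 11 grey levels). The phone window peaked at 45, and I did not trace the cause. The mouse, and the part of the phone in view, look in place in the final picture; the jar was outside it.
- **Setback:** the side force crept between about +3.6 and -3.5 N while I was balancing, so I had to settle it in several small steps before release.

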